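# Hang the pot on the retracting hook

### The job

Take the black pull grip of the sprung hook, pull the hook down against its spring, slide it along the rail until its open side has the pot's bail handle in it, and let it rise gently so that it lifts the pot and draws up fully, then let go and leave the pot hanging still. Feel for the bail: do not shove or tip the standing pot with the hook, never let the hook fly up, and leave the other things on the counter alone.

Things in the scene. Friction and masses are not known exactly. Their poses are not given: they have to be found in the camera images.
- hook: steel J-hook, 9 mm round bar, on a vertical rod that a spring draws up into a grey tube. Origin: on the rod's axis, level with the inner bottom of the hook, where a hung bail rests; 9 mm of steel below it. z up, y along the rail; it cannot turn. Drawn up, origin 240 mm above the counter; pulls down 165 mm. Net spring pull 12 N at the top, 15 N fully down; let go empty it flies up
- hook_lip (a point): top of the hook's upturned lip, 9 mm thick: 21 mm from the rod's axis towards the hook's +y (its open side) and 20 mm above the hook's origin; clear gap between rod and lip 12 mm (the bail is 8 mm thick)
- pull_grip (a point): where to grip, from above, the black plastic block that moves the hook: 22 mm thick along the hook's y, 34 mm along its x, 56 mm high, 21 mm of it above this point. Rigid with the hook: 140 mm to the -x side of the rod and 95 mm above the hook's origin, on a 12 mm bar
- trolley (a joint): how far (m) the tube and hook have slid along the level overhead rail towards the hook's +y, 0 to 0.34; friction about 0.6 N plus 3 N per m/s. It starts in the first 60 mm, where the hook can be pulled straight down clear of the pot
- pot: loose stainless pot under the rail, 170 mm across, 75 mm high, 0.5 to 0.9 kg, with a bail handle. Origin: centre of its underside, z up. It stands with its x axis within 0.2 rad of the hook's x and its centre within 8 mm of the hook's plane of travel. Pushing the bail sideways with some 3 to 5 N tips or slides it. Hung, it may lean up to 0.4 rad
- bail_pivot (a point): midpoint of the bail's pivot axis, 65 mm above the pot's origin, axes as the pot's (not the bail's). The bail, 8 mm round steel, arches from lugs at the pot's +x and -x; its crown, centreline 85 mm from this axis, is straight along x for 30 mm each way. It is stiff and leans up to 0.45 rad to +y or -y (crown up to 37 mm off centre, 9 mm lower). The lean is not reported: feel or see it
- mill: bystander: dark wooden pepper mill, 56 mm across, 200 mm high, origin at the centre of its underside
- shaker: bystander: steel shaker can, 60 mm across, 100 mm high, origin at the centre of its underside
- bowl: bystander: steel sauce bowl, 110 mm across, 55 mm high, origin at the centre of its underside
Not all that is in view belongs to the job. Of the things that look like the pot, the middle-sized one is meant.

How it is judged:
On the way, in this order (a step that is already met when the one before it is completed fails the run):
1. the hook is pulled down below the bail's crown (its origin lower than 125 mm) while the pot stands (height (world z) of hook below 0.125 m and height (world z) of pot below 0.01 m), for 0.2 s.
2. the pot hangs from the hook, clear of the counter (height (world z) of pot above 0.02 m and contact force between hook and pot above 2 N), for 0.2 s.
At the end, for the whole second after the job is handed in: the pot hangs by its bail from the hook, nearly upright (tilt under 0.5 rad) and beneath it (within 50 mm), nearly still (under 60 mm/s), and the hook is drawn up to within 10 mm of its top (height (world z) of hook above 0.23 m and height (world z) of pot above 0.07 m and contact force between hook and pot above 2 N and horizontal distance between hook and pot below 0.05 m and angle between pot's own z axis and vertical below 0.5 rad and linear speed of pot below 0.06 m/s); the robot touches nothing.
It fails at once if the pot is shoved more than 5 mm or tipped more than 0.035 rad while the hook is still down at threading height (origin lower than 130 mm) (height (world z) of hook below 0.13 m and (distance of pot from where it was at the start of the episode above 0.005 m or angle between pot's own z axis and vertical above 0.035 rad)).
It fails at once if the hook presses on the pot with more than 25 N (contact force between hook and pot above 25 N).
It fails at once if the hook flies: it moves faster than 0.4 m/s (linear speed of hook above 0.4 m/s).
It fails at once if the mill, the shaker or the bowl is moved more than 30 mm (distance of any of mill, shaker, bowl from where it was at the start of the episode above 0.03 m).
It also fails if it takes over 54 s, if anything falls off the work surface, if the arm or the gripper's body presses on something with over 40 N, if the wrist force passes 120 N, or if a joint passes its speed limit or range.

### The arm

A 6-joint arm with a two-finger parallel gripper is mounted at the origin on the work surface. World frame = base frame: x ahead of the robot, y to its left, z up, the work surface at z = 0. Lengths are in m, angles in rad, forces in N, time in s.
With the tool pointing down it reaches from about 0.35 to 0.775 m from the base axis. Payload 7.3 kg.
Tool frame: the origin (TCP) lies between the finger pads; the fingertips stand ahead of it and the grasp point (between the pads) lies 6 mm ahead of it (robot.tip_extent is the x of the fingertips in the tool frame, in m); x points along the fingers, z is the direction in which the jaws open and shut, and the axes are right-handed (so a half turn about x gives the same grasp; the last joint's range is limited). The gripper opens to 92 mm and grips with 3 to 60 N. Pads are 19 mm wide; open, the fingers measure 130 mm over their backs; the gripper's body (75 mm by 190 mm) begins 47 mm behind the grasp point.
Start: joints at [1.056, 0.342, 1.524, -0, 1.275, -0.146], TCP at [0.189, 0.49, 0.252] pointing down, gripper open.
Joint ranges: [-2.53, 2.53], [-0.77, 2.02], [0.04, 2.7], [-1, 4.14], [0.28, 2.66], [-3.11, 3.11]. Speed limits (rad/s): [2.57, 2.57, 3.14, 3.14, 3.14, 3.14].

### API

Orientations are given as [roll, pitch, yaw] about the fixed x, y, z axes, in that order (R = Rz(yaw) Ry(pitch) Rx(roll)).
In Python, from cell import robot gives the robot as it stands. The module is installed in compiled form; this text tells all that it offers.
- The arm moves only by the shell command python3 -m creep 'ROWS' [FORCE]. ROWS is JSON, a list of rows, each an object with "translation": the shift along the tool's x, y, z in m, a list of three; "twist": the turn, a rotation vector about the tool's x, y, z in rad, a list of three; "hand": the opening in per cent of the stroke, from 0 (shut) to 100 (fully open). A call has 1 to 5 rows; each row is the pose to reach, as a shift and turn from the pose measured when the call began, along the tool's axes at that moment; what a row does not reach only later rows make up. A row lasts 1/10 s, in which the tool goes at most 50 mm and 8.59 degrees, less where a joint would pass 70% of its speed; a pose out of reach is approached as far as the arm can. A call with a gripper value outside its range is refused whole. The fingers move at their own pace and stop on an object; FORCE is the grip in N (left out, the last holds). Time passes only in rows, so rows that repeat a pose let the fingers close. It gives the time, the measured TCP pose, the force and the opening at its end, in the units of the state.
- robot.observe(): the state, without advancing time (a new reading comes with each control period).
- robot.read_camera(name): name is "scene" or "top" or "wrist"; returns the picture (480x640x3 uint8, blue, green, red); there is no depth.
- robot.calibration(name): a dict with "intrinsics" (3x3 intrinsics, pixels), "cam_to_world" (4x4, takes a point from camera to world coordinates); the wrist camera has in their place "mount" (4x4, takes a point from camera to tool coordinates, whose origin is the TCP and whose axes are the tool frame's). Camera axes: x right, y up, looking along -z (the intrinsics and any distortion apply to the point x, -y, -z); pixel columns grow to the right and rows downward; lengths in m; the calibration is good to about 2 mm. A picture is of the moment at which its call begins: read the wrist's pose just before it. calibration takes no time and is no camera call.
- robot.hand_in(): hands the job in, once; it reports no verdict.
The state is a dict: "time": time; "qpos": joint angles; "qvel": joint speeds; "joint_efforts": joint torques, N m; "tool_pos": TCP position; "tool_rot": TCP orientation; "contact_force": force on the tool from outside, world axes, zero at the start; "torque": the same for the moment, N m; "opening": finger opening in m.
Only numpy, scipy, OpenCV 4.12 (cv2) and the standard library are available. Lean on these libraries where they do the work, as an engineer would, in place of code of your own. Each camera call takes 0.05 s, during which the arm holds its last target. There are 200 camera calls.

## Working session

There is one attempt and no reset: what is moved stays moved. The work goes in short steps, Python scripts to look and compute and a shell command to move; the robot and the scene stay as the last step left them, time stands still between calls to the robot, and variables do not carry over. Pictures are saved under pics/ and viewed, about 8 in all and at most 12, crops included, and the job is handed in when it is done.

```bash
mkdir -p pics
cat > h.py <<'E'
import numpy as np,cv2
from cell import robot
from scipy.spatial.transform import Rotation as R
def snap(c,f):
    s=robot.observe(); im=robot.read_camera(c).copy(); cv2.imwrite('pics/'+f,im); return s,im
def ray(c,uv,s=None):
    k=robot.calibration(c);K=np.array(k['intrinsics'])
    if 'cam_to_world' in k: T=np.array(k['cam_to_world'])
    else:
        W=np.eye(4);W[:3,:3]=R.from_euler('xyz',s['tool_rot']).as_matrix();W[:3,3]=s['tool_pos'];T=W@np.array(k['mount'])
    d=np.linalg.inv(K)@[uv[0],uv[1],1];d=np.array([d[0],-d[1],-d[2]])
    return T[:3,3],T[:3,:3]@d
def atz(c,uv,z,s=None):
    o,d=ray(c,uv,s);return o+d*(z-o[2])/d[2]
def proj(c,p,s=None):
    k=robot.calibration(c);K=np.array(k['intrinsics']);
    if 'cam_to_world' in k: T=np.array(k['cam_to_world'])
    else:
        W=np.eye(4);W[:3,:3]=R.from_euler('xyz',s['tool_rot']).as_matrix();W[:3,3]=s['tool_pos'];T=W@np.array(k['mount'])
    q=np.linalg.inv(T)@np.append(p,1);q=K@[q[0],-q[1],-q[2]];return q[:2]/q[2]
def tri(c1,uv1,c2,uv2):
    o1,d1=ray(c1,uv1);o2,d2=ray(c2,uv2)
    A=np.stack([d1,-d2],1);t=np.linalg.lstsq(A,o2-o1,rcond=None)[0]
    a,b=o1+t[0]*d1,o2+t[1]*d2;return (a+b)/2,np.linalg.norm(a-b)
def tt(p,yaw=None):
    s=robot.observe();return R.from_euler('xyz',s['tool_rot']).as_matrix().T@(np.array(p)-s['tool_pos'])
E
python3 - <<'E'
from h import *
for c in('scene','top'):
    snap(c,c+'0.png');k=robot.calibration(c);print(c,np.round(np.array(k['cam_to_world']),3).tolist(),k.keys(),np.round(k['intrinsics'],0).tolist())
s=robot.observe();print(s,robot.tip_extent);print(R.from_euler('xyz',s['tool_rot']).as_matrix().round(3)); print(robot.calibration('wrist'))
E
```

```text
scene [[0.477, -0.698, 0.534, 1.189], [0.879, 0.377, -0.293, -0.331], [0.003, 0.609, 0.794, 1.161], [0.0, 0.0, 0.0, 1.0]] dict_keys(['intrinsics', 'cam_to_world']) [[495.0, 0.0, 318.0], [0.0, 495.0, 243.0], [0.0, 0.0, 1.0]]
top [[-0.007, 0.997, -0.079, 0.481], [-1.0, -0.006, 0.018, 0.02], [0.017, 0.079, 0.997, 1.806], [0.0, 0.0, 0.0, 1.0]] dict_keys(['intrinsics', 'cam_to_world']) [[554.0, 0.0, 321.0], [0.0, 554.0, 236.0], [0.0, 0.0, 1.0]]
{'time': 0.1, 'qpos': array([ 1.05599448e+00,  3.42655828e-01,  1.52490210e+00, -1.23492437e-05,
        1.27541764e+00, -1.46014113e-01]), 'qvel': array([-0.00300097, -0.00113486, -0.003257  , -0.00049386, -0.00051726,
        0.00053239]), 'joint_efforts': array([ 2.73289377e-03, -4.32005632e+01, -2.44695371e+01,  7.20687769e-02,
        5.26135066e-02, -5.61845081e-05]), 'tool_pos': array([0.18908167, 0.48941876, 0.25111977]), 'tool_rot': array([ 3.00411791,  1.56941337, -2.0770552 ]), 'contact_force': array([-0.27796354, -0.73784222, -0.32012043]), 'torque': array([-0.02750237,  0.09834981, -0.03439556]), 'opening': 0.09177245902642477} 0.025
[[-0.001 -0.933  0.36 ]
 [-0.001  0.36   0.933]
 [-1.     0.    -0.001]]
{'intrinsics': array([[407.35424602,   0.        , 324.85700758],
       [  0.        , 407.35424602, 234.29956997],
       [  0.        ,   0.        ,   1.        ]]), 'mount': array([[ 9.76988661e-05,  2.88903390e-01, -9.57358251e-01,
        -1.33193352e-01],
       [-1.19060445e-03,  9.57357611e-01,  2.88903076e-01,
         7.86730113e-02],
       [ 9.99999286e-01,  1.11160950e-03,  4.37502417e-04,
        -9.67368831e-04],
       [ 0.00000000e+00,  0.00000000e+00,  0.00000000e+00,
         1.00000000e+00]])}
```

View pics/scene0.png

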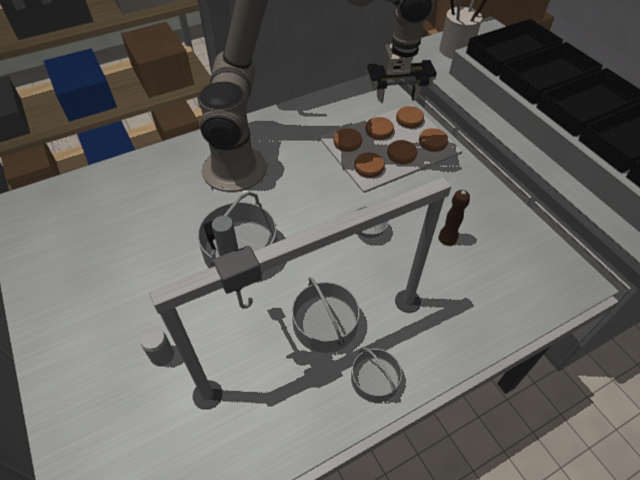

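View pics/top0.png

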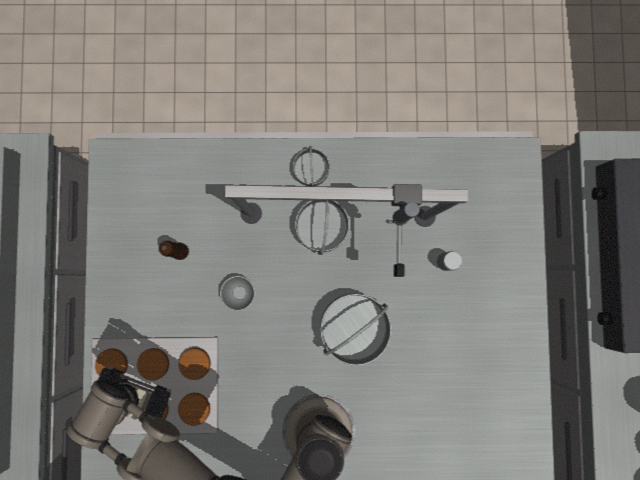

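The middle-sized pot is at top-view (320,225) and scene (326,315). The pull grip is at top (399,270), and the bail's crown leans slightly. The trolley is on the right (-y) and the pot is towards +y. I'll zoom in on both views.

Run:
```python
from h import *
a=cv2.imread('pics/top0.png')[180:290,280:440];b=cv2.imread('pics/scene0.png')[180:360,180:380]
a=cv2.resize(a,None,fx=4.5,fy=4.5,interpolation=cv2.INTER_CUBIC);b=cv2.resize(b,None,fx=3.3,fy=3.3,interpolation=cv2.INTER_CUBIC)
cv2.imwrite('pics/c1.png',a);cv2.imwrite('pics/c2.png',b);print(a.shape,b.shape)
```

```text
(495, 720, 3) (594, 660, 3)
```

View pics/c1.png

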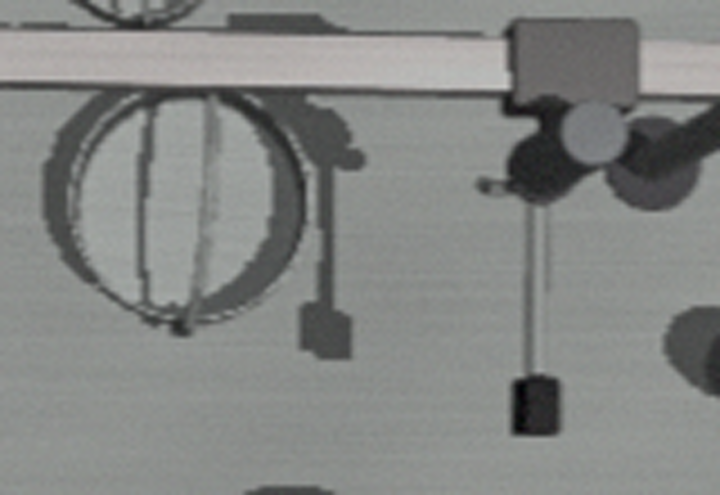

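View pics/c2.png

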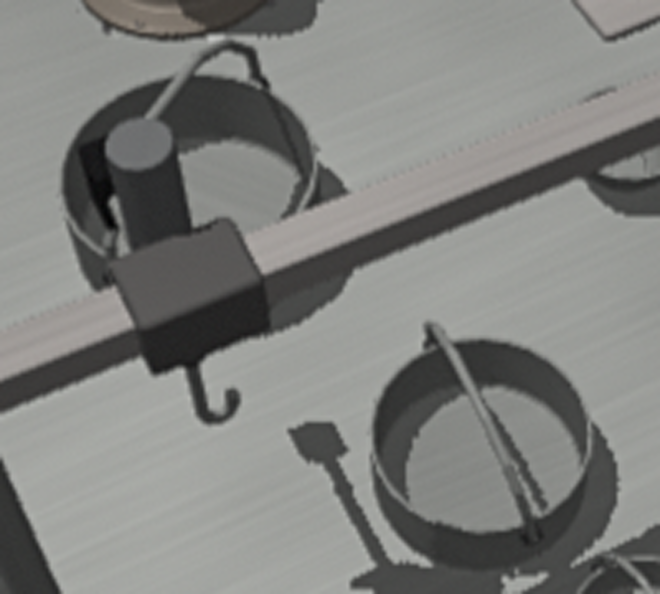

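Run:
```python
from h import *
T=lambda u,v:(280+u/4.5-.4,180+v/4.5-.4); S=lambda u,v:(180+u/3.3-.35,180+v/3.3-.35)
print('grip',atz('top',T(541,406),.356), 'right bottom far', )
print('lip',atz('top',T(484,186),.26),'scene lip',tri('top',T(484,186),'scene',S(234,395)))
print('bar',atz('top',T(538,215),.335),atz('top',T(538,365),.335))
print('pot',atz('top',T(188,208),.075), 'scene rimcentre',atz('scene',S(482,438),.075))
print('lugs',atz('top',T(182,325),.065))
for v in (130,160,200,240):print('crown',atz('top',T(212-(v-150)*.06,v),.148))
print('tri crown',tri('top',T(209,200),'scene',S(484,432)))
for p in ((.6,0,.0),):print(proj('top',p))
# crown from scene at plane z .15,.14
for p in [(470,400),(484,432),(500,465)]: print('scene crown',atz('scene',S(*p),.15),atz('scene',S(*p),.141))
k=(412,209);print('tube',atz('top',k,.5))
print('rail',tri('top',(226,191),'scene',(447,185)),tri('top',(467,196),'scene',(156,300)))
```

```text
grip [ 0.50418361 -0.21263798  0.356     ] right bottom far
lip [ 0.64315847 -0.19483159  0.26      ] scene lip (array([ 0.64403395, -0.19450786,  0.25531888]), np.float64(0.0020844228553444405))
bar [ 0.6178081  -0.21629977  0.335     ] [ 0.52873084 -0.21466808  0.335     ]
pot [ 0.64822084 -0.01327844  0.075     ] scene rimcentre [ 0.65987042 -0.01642961  0.075     ]
lugs [ 0.56705777 -0.00867934  0.065     ]
crown [ 0.6935746  -0.02915559  0.148     ]
crown [ 0.67336084 -0.02778795  0.148     ]
crown [ 0.6464698  -0.02596854  0.148     ]
crown [ 0.61964783 -0.02415381  0.148     ]
tri crown (array([ 0.65647849, -0.02133826,  0.0827895 ]), np.float64(0.014634181309508247))
[317.00019255 242.74673219]
scene crown [ 0.66524873 -0.03065249  0.15      ] [ 0.66058641 -0.02798126  0.141     ]
scene crown [ 0.69286522 -0.03454826  0.15      ] [ 0.68844879 -0.03191172  0.141     ]
scene crown [ 0.72108773 -0.03749863  0.15      ] [ 0.71692259 -0.03488836  0.141     ]
tube [ 0.64625508 -0.22131184  0.5       ]
rail (array([0.7011598 , 0.2301969 , 0.44539927]), np.float64(0.002935731158976856)) (array([ 0.68542273, -0.36508371,  0.44835473]), np.float64(0.006916073187018553))
```

The numbers agree with the given sizes. The grip is at (.504,-.213), the rod at (.644,-.216) and the crown at about (.648,-.028,.148), leaning slightly to -y. Hook yaw is about -0.025. Next I rise and turn the tool.

```bash
python3 -m creep '[{"translation":[-0.05,0,0],"twist":[-0.1,0,0],"hand":100},{"translation":[-0.1,0,0],"twist":[-0.2,0,0],"hand":100},{"translation":[-0.15,0,0],"twist":[-0.3,0,0],"hand":100},{"translation":[-0.17,0,0],"twist":[-0.343,0,0],"hand":100},{"translation":[-0.17,0,0],"twist":[-0.343,0,0],"hand":100}]'
python3 - <<'E'
from h import *
s=robot.observe();print(s['contact_force'],R.from_euler('xyz',s['tool_rot']).as_matrix().round(3));print(tt([.504,-.213,.42]))
T=lambda u,v:(280+u/4.5-.4,180+v/4.5-.4); S=lambda u,v:(180+u/3.3-.35,180+v/3.3-.35)
print('bigcrown',tri('top',(356,328),'scene',S(215,45)))
E
```

```text
time: 0.6
tool_pos: [0.1895, 0.4902, 0.4243]
tool_rot: [-0.483, 1.566, 1.063]
contact_force: [0.6, -0.4, 0.1]
opening: 0.092
[ 0.64907219 -0.3587564   0.07757717] [[ 0.002 -1.     0.025]
 [ 0.004  0.025  1.   ]
 [-1.    -0.002  0.005]]
[ 0.00199503 -0.33199941 -0.69515112]
bigcrown (array([ 0.35031094, -0.09276216,  0.25583661]), np.float64(0.023978627603689205))
```

```bash
python3 -m creep '[{"translation":[0,-0.04,-0.03],"twist":[0,0,0],"hand":100},{"translation":[0,-0.08,-0.06],"twist":[0,0,0],"hand":100},{"translation":[0,-0.12,-0.09],"twist":[0,0,0],"hand":100},{"translation":[0,-0.16,-0.12],"twist":[0,0,0],"hand":100},{"translation":[0,-0.20,-0.15],"twist":[0,0,0],"hand":100}]'
python3 -m creep '[{"translation":[0,-0.025,-0.04],"twist":[0,0,0],"hand":100},{"translation":[0,-0.05,-0.08],"twist":[0,0,0],"hand":100},{"translation":[0,-0.075,-0.12],"twist":[0,0,0],"hand":100},{"translation":[0,-0.1,-0.16],"twist":[0,0,0],"hand":100},{"translation":[0,-0.12,-0.2],"twist":[0,0,0],"hand":100}]'
python3 -m creep '[{"translation":[0,0,-0.04],"twist":[0,0,0],"hand":100},{"translation":[0,0,-0.08],"twist":[0,0,0],"hand":100},{"translation":[0,0,-0.12],"twist":[0,0,0],"hand":100},{"translation":[0,0,-0.16],"twist":[0,0,0],"hand":100},{"translation":[0,0,-0.2],"twist":[0,0,0],"hand":100}]'
python3 -c "
from h import *
print(tt([.504,-.213,.42]))"
```

```text
time: 1.1
tool_pos: [0.3866, 0.3336, 0.4223]
tool_rot: [0.092, 1.568, 1.637]
contact_force: [0.4, 1.4, -1.1]
opening: 0.0918
time: 1.6
tool_pos: [0.502, 0.1286, 0.4196]
tool_rot: [0.966, 1.566, 2.51]
contact_force: [0.9, -0.2, 0.4]
opening: 0.0916
time: 2.1
tool_pos: [0.4959, -0.0728, 0.4172]
tool_rot: [1.101, 1.563, 2.644]
contact_force: [0.3, 0.4, -0.4]
opening: 0.0919
[-0.00333403 -0.01196588 -0.13992849]
```

```bash
python3 -m creep '[{"translation":[0,-0.004,-0.04],"twist":[0,0,0],"hand":100},{"translation":[0,-0.008,-0.08],"twist":[0,0,0],"hand":100},{"translation":[0,-0.012,-0.12],"twist":[0,0,0],"hand":100},{"translation":[0,-0.012,-0.14],"twist":[0,0,0],"hand":100},{"translation":[0,-0.012,-0.14],"twist":[0,0,0],"hand":100}]'
python3 - <<'E'
from h import *
s,im=snap('wrist','w1.png')
print(s['tool_pos'],R.from_euler('xyz',s['tool_rot']).as_matrix().round(4).tolist())
print('grip top exp',proj('wrist',[.504,-.213,.356],s),'lip',proj('wrist',[.643,-.195,.26],s))
E
```

```text
time: 2.6
tool_pos: [0.5034, -0.2156, 0.4138]
tool_rot: [1.139, 1.559, 2.677]
contact_force: [-1.0, -0.3, -0.8]
opening: 0.0917
[ 0.50343515 -0.21564007  0.4137859 ] [[-0.0108, -0.9994, 0.0327], [0.0054, 0.0327, 0.9995], [-0.9999, 0.011, 0.0051]]
grip top exp [331.31521323 276.81242008] lip [355.65033225 388.60324925]
```

View pics/w1.png

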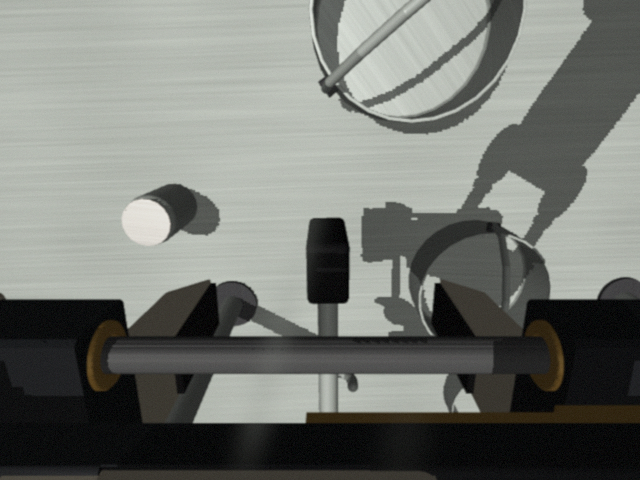

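The grip is centred between the fingers at (328,279), within 2 mm of the estimate. I'll descend and grip.

```bash
python3 -m creep '[{"translation":[0.02,0,0.001],"twist":[0,0,0],"hand":100},{"translation":[0.04,0,0.001],"twist":[0,0,0],"hand":100},{"translation":[0.06,0,0.001],"twist":[0,0,0],"hand":100},{"translation":[0.073,0,0.001],"twist":[0,0,0],"hand":100},{"translation":[0.073,0,0.001],"twist":[0,0,0],"hand":50}]' 50
python3 -m creep '[{"translation":[0,0,0],"twist":[0,0,0],"hand":0},{"translation":[0,0,0],"twist":[0,0,0],"hand":0},{"translation":[0,0,0],"twist":[0,0,0],"hand":0},{"translation":[0,0,0],"twist":[0,0,0],"hand":0},{"translation":[0,0,0],"twist":[0,0,0],"hand":0}]' 50
```

```text
time: 3.15
tool_pos: [0.5021, -0.2106, 0.339]
tool_rot: [1.047, 1.554, 2.587]
contact_force: [-0.3, 0.2, 0.6]
opening: 0.088
time: 3.65
tool_pos: [0.5022, -0.2107, 0.3393]
tool_rot: [1.047, 1.555, 2.588]
contact_force: [-1.0, 0.4, 0.0]
opening: 0.0483
```

```bash
python3 -m creep '[{"translation":[0,0,0],"twist":[0,0,0],"hand":0},{"translation":[0,0,0],"twist":[0,0,0],"hand":0},{"translation":[0,0,0],"twist":[0,0,0],"hand":0},{"translation":[0,0,0],"twist":[0,0,0],"hand":0},{"translation":[0,0,0],"twist":[0,0,0],"hand":0}]' 50
python3 -m creep '[{"translation":[0.003,0,0],"twist":[0,0,0],"hand":0},{"translation":[0.006,0,0],"twist":[0,0,0],"hand":0},{"translation":[0.01,0,0],"twist":[0,0,0],"hand":0},{"translation":[0.015,0,0],"twist":[0,0,0],"hand":0},{"translation":[0.02,0,0],"twist":[0,0,0],"hand":0}]'
python3 -c "
from h import *
s=robot.observe();print(s['contact_force'],s['torque'],R.from_euler('xyz',s['tool_rot']).as_matrix().round(4).tolist())"
```

```text
time: 4.15
tool_pos: [0.5022, -0.211, 0.3394]
tool_rot: [1.11, 1.555, 2.651]
contact_force: [-0.3, 0.2, -0.3]
opening: 0.0213
time: 4.65
tool_pos: [0.5023, -0.2114, 0.322]
tool_rot: [1.203, 1.56, 2.744]
contact_force: [-1.0, -0.1, 13.7]
opening: 0.0218
[-0.95384678 -0.13118508 13.70923545] [-0.4992624   0.66198003  0.15001428] [[-0.0099, -0.9995, 0.0298], [0.0042, 0.0298, 0.9995], [-0.9999, 0.01, 0.0039]]
```

```bash
python3 -m creep '[{"translation":[0.014,0,0],"twist":[0,0,0],"hand":0},{"translation":[0.028,0,0],"twist":[0,0,0],"hand":0},{"translation":[0.042,0,0],"twist":[0,0,0],"hand":0},{"translation":[0.056,0,0],"twist":[0,0,0],"hand":0},{"translation":[0.066,-0.0006,0],"twist":[0,0,0],"hand":0}]'
python3 -m creep '[{"translation":[0.012,0,0],"twist":[0,0,0],"hand":0},{"translation":[0.024,0,0],"twist":[0,0,0],"hand":0},{"translation":[0.036,0,0],"twist":[0,0,0],"hand":0},{"translation":[0.044,0,0],"twist":[0,0,0],"hand":0},{"translation":[0.05,0,0],"twist":[0,0,0],"hand":0}]'
python3 -c "
from h import *
s=robot.observe();print(s['contact_force'],s['torque'],R.from_euler('xyz',s['tool_rot']).as_matrix().round(4).tolist())
a,i=snap('scene','s2.png');cv2.imwrite('pics/c3.png',cv2.resize(i[150:350,150:400],None,fx=3,fy=3,interpolation=cv2.INTER_CUBIC))"
```

```text
time: 5.15
tool_pos: [0.5024, -0.2117, 0.2578]
tool_rot: [1.365, 1.563, 2.906]
contact_force: [-4.7, 0.3, 15.0]
opening: 0.0215
time: 5.65
tool_pos: [0.5025, -0.212, 0.2098]
tool_rot: [1.557, 1.566, 3.098]
contact_force: [-1.9, -0.6, 15.4]
opening: 0.0216
[-1.86968639 -0.56232632 15.35610133] [0.26118779 1.1000287  0.24569312] [[-0.005, -0.9996, 0.0294], [0.0002, 0.0294, 0.9996], [-1.0, 0.005, 0.0001]]
```

View pics/c3.png

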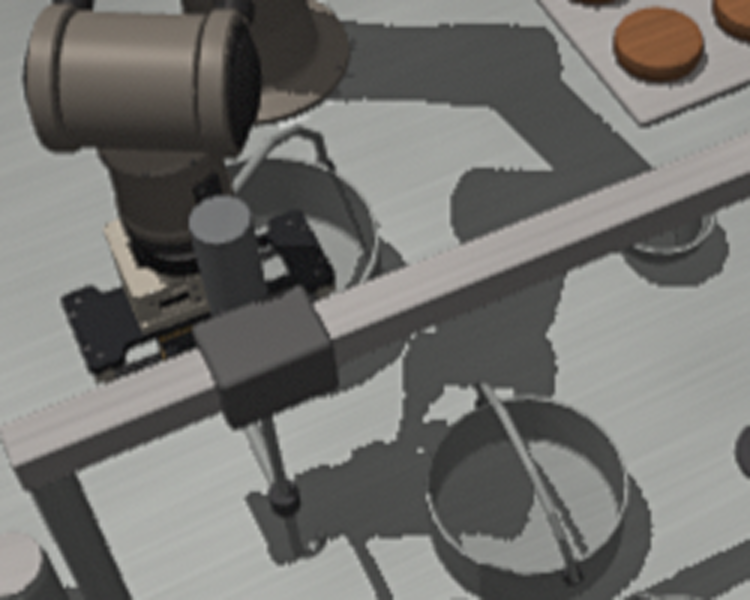

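Run:
```python
from h import *
for z in(.10,.11,.12):print(z,proj('scene',[.643,-.193,z+.02]))
for p,z in(((387,306),.09),((325,352),.09),((375,315),.18),((356,329),.2),((337,343),.18)):print(p,atz('top',p,z))
for p in ((150+250/3,150+185/3),(150+295/3,150+130/3),(150+325/3,150+160/3)):print('scene',[atz('scene',p,z).round(3).tolist() for z in(.12,.15,.18)])
```

```text
0.1 [256.54939564 328.75209678]
0.11 [256.14232232 326.72392355]
0.12 [255.72958962 324.66755347]
(387, 306) [ 0.3973541  -0.21355228  0.09      ]
(325, 352) [ 0.2592148  -0.02126457  0.09      ]
(375, 315) [ 0.37595835 -0.16581456  0.18      ]
(356, 329) [ 0.33780598 -0.10824585  0.2       ]
(337, 343) [ 0.29628989 -0.05414827  0.18      ]
scene [[0.28, -0.101, 0.12], [0.307, -0.107, 0.15], [0.333, -0.114, 0.18]]
scene [[0.236, -0.036, 0.12], [0.264, -0.044, 0.15], [0.291, -0.053, 0.18]]
scene [[0.285, -0.027, 0.12], [0.311, -0.035, 0.15], [0.337, -0.044, 0.18]]
```

Hook height agrees with about 0.105–0.11 m, and the big pot (x<0.40) is clear of the gripper. I'll slide 150 mm towards the bail.

```bash
python3 -m creep '[{"translation":[0,0,0.008],"twist":[0,0,0],"hand":0},{"translation":[0,0,0.024],"twist":[0,0,0],"hand":0},{"translation":[0,0,0.042],"twist":[0,0,0],"hand":0},{"translation":[0,0,0.06],"twist":[0,0,0],"hand":0},{"translation":[0,0,0.078],"twist":[0,0,0],"hand":0}]'
python3 -c "
from h import *
s=robot.observe();print(s['contact_force'],s['torque'],R.from_euler('xyz',s['tool_rot']).as_matrix().round(4).tolist())"
```

```text
time: 6.2
tool_pos: [0.5044, -0.1336, 0.2109]
tool_rot: [1.658, 1.566, -3.084]
contact_force: [-4.7, -1.1, 15.4]
opening: 0.0217
[-4.71403771 -1.06438678 15.35578791] [0.13237553 1.33639173 0.22300951] [[-0.0048, -0.9996, 0.0296], [-0.0003, 0.0296, 0.9996], [-1.0, 0.0048, -0.0004]]
```

```bash
python3 -m creep '[{"translation":[0.0005,0.0005,0.016],"twist":[0,0,0],"hand":0},{"translation":[0.0015,0.001,0.034],"twist":[0,0,0],"hand":0},{"translation":[0.0015,0.001,0.05],"twist":[0,0,0],"hand":0},{"translation":[0.0015,0.001,0.062],"twist":[0,0,0],"hand":0},{"translation":[0.0015,0.001,0.068],"twist":[0,0,0],"hand":0}]'
python3 -c "
from h import *
s=robot.observe();print(s['contact_force'],s['torque'],R.from_euler('xyz',s['tool_rot']).as_matrix().round(4).tolist())
a,i=snap('scene','s3.png');b,j=snap('top','t3.png')
i=cv2.resize(i[240:370,220:390],None,fx=4,fy=4,interpolation=cv2.INTER_CUBIC);cv2.imwrite('pics/c4.png',i)
print(proj('scene',[.643,-.0715,.2]),proj('scene',[.643,-.0715,.11]),proj('scene',[.643,-.0505,.13]))"
```

```text
time: 6.7
tool_pos: [0.5061, -0.0647, 0.2117]
tool_rot: [1.973, 1.569, -2.768]
contact_force: [-2.2, 0.0, 14.5]
opening: 0.0216
[-2.19262545  0.01755265 14.49248882] [0.19957556 1.04840081 0.14462889] [[-0.0017, -0.9996, 0.0286], [-0.0007, 0.0286, 0.9996], [-1.0, 0.0017, -0.0007]]
[301.93182565 289.49935672] [302.73973977 309.30554535] [310.31198607 301.50560453]
```

View pics/c4.png

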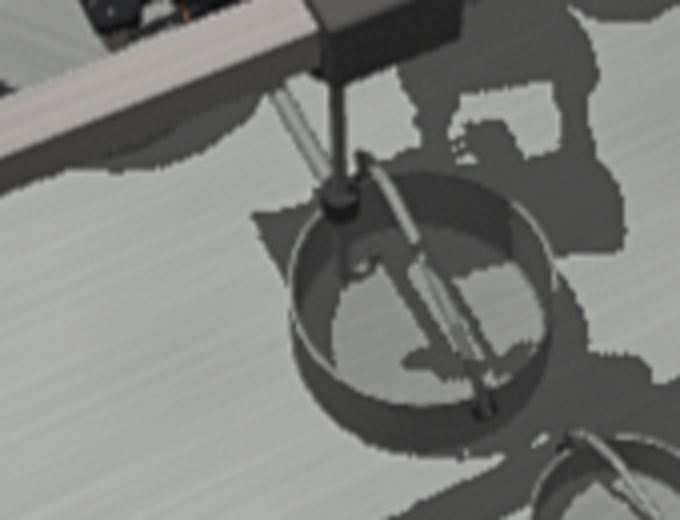

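The hook is low and level, short of the bail with its lip inside the pot's outline at c4 (373,265), and the crown is about 20–30 mm further on. Now I creep and feel.

```bash
cat > f.py <<'E'
from h import *
import sys
s=robot.observe();print(s['tool_pos'].round(4),s['contact_force'].round(2),s['torque'].round(3))
E
python3 -m creep '[{"translation":[0.001,0.0005,0.004],"twist":[0,0,0],"hand":0},{"translation":[0.002,0.0005,0.008],"twist":[0,0,0],"hand":0},{"translation":[0.002,0.0005,0.012],"twist":[0,0,0],"hand":0},{"translation":[0.002,0.0005,0.012],"twist":[0,0,0],"hand":0},{"translation":[0.002,0.0005,0.012],"twist":[0,0,0],"hand":0}]'; python3 f.py
python3 -m creep '[{"translation":[0.001,0.0,0.001],"twist":[0,0,0],"hand":0},{"translation":[0.001,0.0,0.002],"twist":[0,0,0],"hand":0},{"translation":[0.001,0.0,0.003],"twist":[0,0,0],"hand":0},{"translation":[0.001,0.0,0.004],"twist":[0,0,0],"hand":0},{"translation":[0.001,0.0,0.004],"twist":[0,0,0],"hand":0}]'; python3 f.py
```

```text
time: 7.3
tool_pos: [0.5064, -0.0524, 0.2117]
tool_rot: [-2.146, 1.57, -0.604]
contact_force: [-1.6, 0.8, 14.8]
opening: 0.0218
[ 0.5064 -0.0524  0.2117] [-1.6   0.76 14.77] [0.173 1.076 0.16 ]
time: 7.8
tool_pos: [0.5066, -0.0483, 0.2127]
tool_rot: [-1.816, 1.569, -0.274]
contact_force: [-3.7, -0.3, 15.3]
opening: 0.022
[ 0.5066 -0.0483  0.2127] [-3.66 -0.25 15.3 ] [0.226 1.433 0.154]
```

```bash
python3 -m creep '[{"translation":[0.002,0.0,0],"twist":[0,0,0],"hand":0},{"translation":[0.005,0.0,0],"twist":[0,0,0],"hand":0},{"translation":[0.007,0.0,0.001],"twist":[0,0,0],"hand":0},{"translation":[0.007,0.0,0.003],"twist":[0,0,0],"hand":0},{"translation":[0.007,0.0,0.004],"twist":[0,0,0],"hand":0}]'; python3 f.py
python3 -m creep '[{"translation":[0.001,0.0,0.001],"twist":[0,0,0],"hand":0},{"translation":[0.001,0.0,0.002],"twist":[0,0,0],"hand":0},{"translation":[0.001,0.0,0.002],"twist":[0,0,0],"hand":0},{"translation":[0.001,0.0,0.002],"twist":[0,0,0],"hand":0}]'; python3 f.py
python3 -m creep '[{"translation":[0.001,0.0,0.001],"twist":[0,0,0],"hand":0},{"translation":[0.001,0.0,0.002],"twist":[0,0,0],"hand":0},{"translation":[0.001,0.0,0.002],"twist":[0,0,0],"hand":0},{"translation":[0.001,0.0,0.002],"twist":[0,0,0],"hand":0}]'; python3 f.py
```

```text
time: 8.3
tool_pos: [0.5066, -0.0442, 0.2074]
tool_rot: [-1.772, 1.568, -0.229]
contact_force: [-3.7, -0.6, 13.6]
opening: 0.0219
[ 0.5066 -0.0442  0.2074] [-3.72 -0.56 13.57] [0.124 1.321 0.145]
time: 8.7
tool_pos: [0.5067, -0.0421, 0.2083]
tool_rot: [-1.701, 1.566, -0.158]
contact_force: [-2.8, 0.9, 15.2]
opening: 0.0217
[ 0.5067 -0.0421  0.2083] [-2.85  0.9  15.21] [0.252 1.363 0.188]
time: 9.1
tool_pos: [0.5068, -0.0399, 0.2092]
tool_rot: [-1.651, 1.565, -0.108]
contact_force: [-3.8, 1.2, 15.5]
opening: 0.0219
[ 0.5068 -0.0399  0.2092] [-3.76  1.21 15.54] [0.187 1.357 0.143]
```

```bash
for i in 1; do
python3 -m creep '[{"translation":[0.001,0.0,0.001],"twist":[0,0,0],"hand":0},{"translation":[0.001,0.0,0.002],"twist":[0,0,0],"hand":0},{"translation":[0.001,0.0,0.002],"twist":[0,0,0],"hand":0},{"translation":[0.001,0.0,0.002],"twist":[0,0,0],"hand":0}]'; python3 f.py
python3 -c "
from h import *
a,i=snap('scene','s4.png');b,j=snap('top','t4.png')
i=cv2.resize(i[250:370,250:370],None,fx=4.5,fy=4.5,interpolation=cv2.INTER_CUBIC);cv2.imwrite('pics/c5.png',i)"
done
```

```text
time: 9.5
tool_pos: [0.5068, -0.0378, 0.2101]
tool_rot: [-1.629, 1.564, -0.086]
contact_force: [-3.7, 1.2, 14.4]
opening: 0.022
[ 0.5068 -0.0378  0.2101] [-3.69  1.17 14.44] [0.236 1.355 0.148]
```

View pics/c5.png

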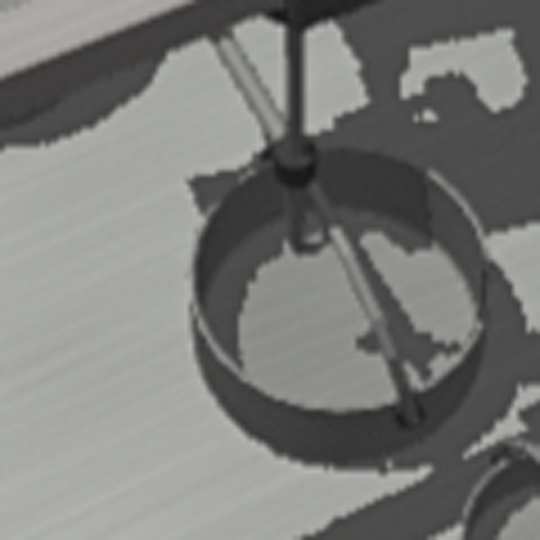

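The lip has passed under the bail, and the rod is roughly 10 mm from the crown. I'll carry on feeling in 1–1.5 mm steps.

```bash
python3 -m creep '[{"translation":[0.001,0.0,0.001],"twist":[0,0,0],"hand":0},{"translation":[0.002,0.0,0.0015],"twist":[0,0,0],"hand":0},{"translation":[0.003,0.0,0.0015],"twist":[0,0,0],"hand":0},{"translation":[0.003,0.0,0.0015],"twist":[0,0,0],"hand":0}]'; python3 f.py
python3 -m creep '[{"translation":[0.001,0.0,0.001],"twist":[0,0,0],"hand":0},{"translation":[0.001,0.0,0.0015],"twist":[0,0,0],"hand":0},{"translation":[0.001,0.0,0.0015],"twist":[0,0,0],"hand":0},{"translation":[0.001,0.0,0.0015],"twist":[0,0,0],"hand":0}]'; python3 f.py
```

```text
time: 10.0
tool_pos: [0.5069, -0.0362, 0.2089]
tool_rot: [-1.619, 1.563, -0.076]
contact_force: [-2.8, 0.1, 15.1]
opening: 0.0215
[ 0.5069 -0.0362  0.2089] [-2.8   0.1  15.12] [0.12  1.36  0.197]
time: 10.4
tool_pos: [0.5069, -0.0347, 0.2098]
tool_rot: [-1.617, 1.562, -0.074]
contact_force: [-3.7, 0.2, 15.4]
opening: 0.0221
[ 0.5069 -0.0347  0.2098] [-3.74  0.2  15.39] [0.186 1.367 0.219]
```

```bash
python3 -m creep '[{"translation":[0.001,0.0,0.001],"twist":[0,0,0],"hand":0},{"translation":[0.002,0.0,0.0015],"twist":[0,0,0],"hand":0},{"translation":[0.002,0.0,0.0015],"twist":[0,0,0],"hand":0},{"translation":[0.002,0.0,0.0015],"twist":[0,0,0],"hand":0}]'; python3 f.py
python3 -m creep '[{"translation":[0.001,0.0,0.001],"twist":[0,0,0],"hand":0},{"translation":[0.001,0.0,0.001],"twist":[0,0,0],"hand":0},{"translation":[0.001,0.0,0.001],"twist":[0,0,0],"hand":0},{"translation":[0.001,0.0,0.001],"twist":[0,0,0],"hand":0}]'; python3 f.py
```

```text
time: 10.8
tool_pos: [0.5069, -0.0331, 0.2096]
tool_rot: [-1.607, 1.561, -0.064]
contact_force: [-3.5, 0.2, 13.4]
opening: 0.0218
[ 0.5069 -0.0331  0.2096] [-3.5   0.19 13.4 ] [0.196 1.325 0.159]
time: 11.2
tool_pos: [0.507, -0.0319, 0.2105]
tool_rot: [-1.598, 1.559, -0.054]
contact_force: [-3.1, 0.4, 14.9]
opening: 0.0216
[ 0.507  -0.0319  0.2105] [-3.14  0.37 14.9 ] [0.21  1.403 0.15 ]
```

```bash
python3 -m creep '[{"translation":[0.001,0.0,0.001],"twist":[0,0,0],"hand":0},{"translation":[0.002,0.0,0.0015],"twist":[0,0,0],"hand":0},{"translation":[0.003,0.0,0.0015],"twist":[0,0,0],"hand":0},{"translation":[0.003,0.0,0.0015],"twist":[0,0,0],"hand":0}]'; python3 f.py
python3 -m creep '[{"translation":[0.001,0.0,0.001],"twist":[0,0,0],"hand":0},{"translation":[0.001,0.0,0.001],"twist":[0,0,0],"hand":0},{"translation":[0.001,0.0,0.001],"twist":[0,0,0],"hand":0},{"translation":[0.001,0.0,0.001],"twist":[0,0,0],"hand":0}]'; python3 f.py
```

```text
time: 11.6
tool_pos: [0.507, -0.0309, 0.2094]
tool_rot: [-1.666, 1.558, -0.123]
contact_force: [-3.9, -2.7, 14.8]
opening: 0.0217
[ 0.507  -0.0309  0.2094] [-3.94 -2.69 14.81] [-0.093  1.385  0.163]
time: 12.0
tool_pos: [0.507, -0.0303, 0.2102]
tool_rot: [-1.7, 1.557, -0.157]
contact_force: [-4.2, -1.3, 15.3]
opening: 0.0214
[ 0.507  -0.0303  0.2102] [-4.23 -1.3  15.27] [0.1  1.35 0.16]
```

Contact felt (Fy -2.7 N, y progress stalled) at rod y≈-0.034, which matches the predicted -0.0355. I'll back off about 1.5 mm and recheck.

```bash
python3 -m creep '[{"translation":[0.002,0.0,-0.001],"twist":[0,0,0],"hand":0},{"translation":[0.002,0.0,-0.002],"twist":[0,0,0],"hand":0},{"translation":[0.002,0.0,-0.002],"twist":[0,0,0],"hand":0},{"translation":[0.002,0.0,-0.002],"twist":[0,0,0],"hand":0}]'; python3 f.py
python3 - <<'E'
from h import *
a,i=snap('scene','s5.png');o=cv2.imread('pics/s4.png')
p,q=[cv2.cvtColor(x[325:360,285:365],cv2.COLOR_BGR2GRAY).astype(np.float32) for x in(o,i)]
print(cv2.phaseCorrelate(p,q))
cv2.imwrite('pics/c6.png',cv2.resize(i[260:340,280:360],None,fx=6,fy=6,interpolation=cv2.INTER_CUBIC))
E
```

```text
time: 12.4
tool_pos: [0.507, -0.0323, 0.21]
tool_rot: [-1.675, 1.556, -0.133]
contact_force: [-2.4, -0.9, 13.8]
opening: 0.0214
[ 0.507  -0.0323  0.21  ] [-2.36 -0.85 13.8 ] [0.388 1.337 0.212]
((-0.06727798306452826, -0.1545485065528851), 1.0293705066045125)
```

View pics/c6.png

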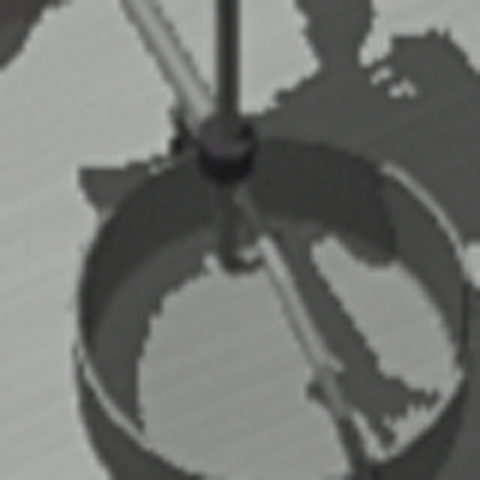

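The bail lies between the rod and the hidden lip, and the pot hasn't moved. I'll rise slowly, watching Fz: load should come only at TCP z≈0.243, and any earlier means the lip is catching.

```bash
python3 -m creep '[{"translation":[-0.002,0.0,0],"twist":[0,0,0],"hand":0},{"translation":[-0.005,0.0,0],"twist":[0,0,0],"hand":0},{"translation":[-0.008,0.0,0],"twist":[0,0,0],"hand":0},{"translation":[-0.01,0.0,0],"twist":[0,0,0],"hand":0},{"translation":[-0.011,0.0,0],"twist":[0,0,0],"hand":0}]'; python3 f.py
python3 -m creep '[{"translation":[-0.002,0.0,0],"twist":[0,0,0],"hand":0},{"translation":[-0.004,0.0,0],"twist":[0,0,0],"hand":0},{"translation":[-0.006,0.0,0],"twist":[0,0,0],"hand":0},{"translation":[-0.008,0.0,0],"twist":[0,0,0],"hand":0},{"translation":[-0.009,0.0,0],"twist":[0,0,0],"hand":0}]'; python3 f.py
```

```text
time: 12.95
tool_pos: [0.5069, -0.0322, 0.2231]
tool_rot: [-1.661, 1.554, -0.118]
contact_force: [-3.8, -1.4, 14.2]
opening: 0.0219
[ 0.5069 -0.0322  0.2231] [-3.77 -1.42 14.17] [0.371 1.174 0.152]
time: 13.45
tool_pos: [0.5069, -0.0321, 0.2341]
tool_rot: [-1.646, 1.552, -0.104]
contact_force: [-2.3, -1.0, 13.8]
opening: 0.022
[ 0.5069 -0.0321  0.2341] [-2.35 -0.96 13.82] [0.309 1.184 0.128]
```

The lip is past the bail with no load, so it's threaded. Continuing gently.

```bash
python3 -m creep '[{"translation":[-0.002,0.0,0],"twist":[0,0,0],"hand":0},{"translation":[-0.004,0.0,0],"twist":[0,0,0],"hand":0},{"translation":[-0.006,0.0,0],"twist":[0,0,0],"hand":0},{"translation":[-0.008,0.0,0],"twist":[0,0,0],"hand":0},{"translation":[-0.01,0.0,0],"twist":[0,0,0],"hand":0}]'; python3 f.py
python3 -m creep '[{"translation":[-0.002,0.0,0],"twist":[0,0,0],"hand":0},{"translation":[-0.004,0.0,0],"twist":[0,0,0],"hand":0},{"translation":[-0.006,0.0,0],"twist":[0,0,0],"hand":0},{"translation":[-0.008,0.0,0],"twist":[0,0,0],"hand":0},{"translation":[-0.01,0.0,0],"twist":[0,0,0],"hand":0}]'; python3 f.py
```

```text
time: 13.95
tool_pos: [0.5068, -0.0319, 0.2453]
tool_rot: [-1.622, 1.551, -0.079]
contact_force: [-0.1, -0.1, 7.0]
opening: 0.0218
[ 0.5068 -0.0319  0.2453] [-0.07 -0.1   7.02] [0.219 0.847 0.192]
time: 14.45
tool_pos: [0.5068, -0.0318, 0.2562]
tool_rot: [-1.604, 1.55, -0.061]
contact_force: [1.0, -0.4, 7.2]
opening: 0.0216
[ 0.5068 -0.0318  0.2562] [ 0.98 -0.37  7.25] [0.147 0.835 0.186]
```

The pot's weight (~7 N) came on at the expected height. I'll go on up at about 60 mm/s.

```bash
python3 -m creep '[{"translation":[-0.005,0.0,0],"twist":[0,0,0],"hand":0},{"translation":[-0.011,0.0,0],"twist":[0,0,0],"hand":0},{"translation":[-0.017,0.0,0],"twist":[0,0,0],"hand":0},{"translation":[-0.023,0.0,0],"twist":[0,0,0],"hand":0},{"translation":[-0.029,0.0,0],"twist":[0,0,0],"hand":0}]'; python3 f.py
python3 -m creep '[{"translation":[-0.006,0.0,0],"twist":[0,0,0],"hand":0},{"translation":[-0.012,0.0,0],"twist":[0,0,0],"hand":0},{"translation":[-0.018,0.0,0],"twist":[0,0,0],"hand":0},{"translation":[-0.024,0.0,0],"twist":[0,0,0],"hand":0},{"translation":[-0.029,0.0,0],"twist":[0,0,0],"hand":0}]'; python3 f.py
```

```text
time: 14.95
tool_pos: [0.5067, -0.0318, 0.2864]
tool_rot: [-1.596, 1.549, -0.053]
contact_force: [3.0, -1.2, 6.1]
opening: 0.0216
[ 0.5067 -0.0318  0.2864] [ 3.   -1.15  6.11] [0.073 0.455 0.234]
time: 15.45
tool_pos: [0.5067, -0.0317, 0.3166]
tool_rot: [-1.59, 1.546, -0.047]
contact_force: [3.6, -1.8, 4.9]
opening: 0.0219
[ 0.5067 -0.0317  0.3166] [ 3.57 -1.81  4.94] [0.09  0.194 0.217]
```

```bash
python3 -m creep '[{"translation":[-0.005,0.0,0],"twist":[0,0,0],"hand":0},{"translation":[-0.01,0.0,0],"twist":[0,0,0],"hand":0},{"translation":[-0.014,0.0,0],"twist":[0,0,0],"hand":0},{"translation":[-0.017,0.0,0],"twist":[0,0,0],"hand":0},{"translation":[-0.019,0.0,0],"twist":[0,0,0],"hand":0}]'; python3 f.py
```

```text
time: 15.95
tool_pos: [0.5067, -0.0317, 0.3363]
tool_rot: [-1.587, 1.545, -0.045]
contact_force: [4.8, -0.2, 5.7]
opening: 0.0219
[ 0.5067 -0.0317  0.3363] [ 4.81 -0.22  5.68] [0.021 0.258 0.151]
```

```bash
python3 -m creep '[{"translation":[-0.001,0.0,0],"twist":[0,0,0],"hand":0},{"translation":[-0.002,0.0,0],"twist":[0,0,0],"hand":0},{"translation":[-0.003,0.0,0],"twist":[0,0,0],"hand":0},{"translation":[-0.003,0.0,0],"twist":[0,0,0],"hand":0},{"translation":[-0.003,0,0],"twist":[0,0,0],"hand":0}]'; python3 f.py
python3 -m creep '[{"translation":[-0.0005,0.0,0],"twist":[0,0,0],"hand":0},{"translation":[-0.0005,0.0,0],"twist":[0,0,0],"hand":0},{"translation":[-0.0005,0.0,0],"twist":[0,0,0],"hand":0},{"translation":[-0.0005,0.0,0],"twist":[0,0,0],"hand":0},{"translation":[-0.0005,0,0],"twist":[0,0,0],"hand":0}]'; python3 f.py
```

```text
time: 16.45
tool_pos: [0.5067, -0.0317, 0.3391]
tool_rot: [-1.581, 1.545, -0.038]
contact_force: [4.3, -0.9, 1.6]
opening: 0.0215
[ 0.5067 -0.0317  0.3391] [ 4.28 -0.93  1.56] [0.03  0.18  0.157]
time: 16.95
tool_pos: [0.5067, -0.0316, 0.3392]
tool_rot: [-1.573, 1.545, -0.03]
contact_force: [5.1, -1.0, -2.0]
opening: 0.0214
[ 0.5067 -0.0316  0.3392] [ 5.11 -1.01 -2.04] [-0.067 -0.01   0.185]
```

The hook is at its top stop. I'll let the pot settle, then open gently.

```bash
python3 -m creep '[{"translation":[0,0,0],"twist":[0,0,0],"hand":0},{"translation":[0,0,0],"twist":[0,0,0],"hand":0},{"translation":[0,0,0],"twist":[0,0,0],"hand":0},{"translation":[0,0,0],"twist":[0,0,0],"hand":0},{"translation":[0,0,0],"twist":[0,0,0],"hand":0}]' 10
python3 -m creep '[{"translation":[0,0,0],"twist":[0,0,0],"hand":26},{"translation":[0,0,0],"twist":[0,0,0],"hand":30},{"translation":[0,0,0],"twist":[0,0,0],"hand":36},{"translation":[0,0,0],"twist":[0,0,0],"hand":45},{"translation":[0,0,0],"twist":[0,0,0],"hand":55}]' 10
python3 -m creep '[{"translation":[0,0,0],"twist":[0,0,0],"hand":65},{"translation":[0,0,0],"twist":[0,0,0],"hand":75},{"translation":[0,0,0],"twist":[0,0,0],"hand":85},{"translation":[0,0,0],"twist":[0,0,0],"hand":90},{"translation":[0,0,0],"twist":[0,0,0],"hand":90}]'
python3 -m creep '[{"translation":[0,0,0],"twist":[0,0,0],"hand":90},{"translation":[0,0,0],"twist":[0,0,0],"hand":90},{"translation":[0,0,0],"twist":[0,0,0],"hand":90},{"translation":[0,0,0],"twist":[0,0,0],"hand":90},{"translation":[0,0,0],"twist":[0,0,0],"hand":90}]';python3 f.py
```

```text
time: 17.45
tool_pos: [0.5067, -0.0316, 0.3392]
tool_rot: [-1.573, 1.545, -0.031]
contact_force: [2.7, -0.7, -0.9]
opening: 0.0221
time: 17.95
tool_pos: [0.5066, -0.0316, 0.3392]
tool_rot: [-1.574, 1.546, -0.031]
contact_force: [0.2, 0.2, 0.2]
opening: 0.0446
time: 18.45
tool_pos: [0.5066, -0.0316, 0.3392]
tool_rot: [-1.573, 1.545, -0.03]
contact_force: [0.7, 0.6, -0.0]
opening: 0.081
time: 18.95
tool_pos: [0.5066, -0.0316, 0.3392]
tool_rot: [-1.573, 1.545, -0.031]
contact_force: [0.3, 0.1, 0.4]
opening: 0.0825
[ 0.5066 -0.0316  0.3392] [0.28 0.12 0.39] [ 0.083  0.024 -0.006]
```

Released without force. I'll retreat straight up and look.

```bash
python3 -m creep '[{"translation":[-0.01,0,0],"twist":[0,0,0],"hand":90},{"translation":[-0.03,0,0],"twist":[0,0,0],"hand":90},{"translation":[-0.05,0,0],"twist":[0,0,0],"hand":90},{"translation":[-0.07,0,0],"twist":[0,0,0],"hand":90},{"translation":[-0.08,0,0],"twist":[0,0,0],"hand":90}]'
python3 -m creep '[{"translation":[0,0.02,0],"twist":[0,0,0],"hand":90},{"translation":[0,0.05,0],"twist":[0,0,0],"hand":90},{"translation":[0,0.08,0],"twist":[0,0,0],"hand":90},{"translation":[0,0.09,0],"twist":[0,0,0],"hand":90},{"translation":[0,0.09,0],"twist":[0,0,0],"hand":90}]'
python3 - <<'E'
from h import *
a,i=snap('scene','e1.png')
for _ in range(12): robot.read_camera('scene')
b,j=snap('scene','e2.png')
print(b['time'],b['contact_force'],np.abs(i.astype(int)-j).max(), (np.abs(i.astype(int)-j).max(2)>25).sum())
cv2.imwrite('pics/c7.png',cv2.resize(j[100:380,150:480],None,fx=2,fy=2))
E
```

```text
time: 19.45
tool_pos: [0.5048, -0.0316, 0.4217]
tool_rot: [-1.596, 1.542, -0.054]
contact_force: [-0.1, -0.0, -0.2]
opening: 0.0823
time: 19.95
tool_pos: [0.4143, -0.029, 0.4198]
tool_rot: [-1.604, 1.541, -0.062]
contact_force: [0.4, 0.9, -0.2]
opening: 0.0826
20.6 [ 0.0038698  -0.15683204 -0.0561574 ] 68 331
```

View pics/c7.png

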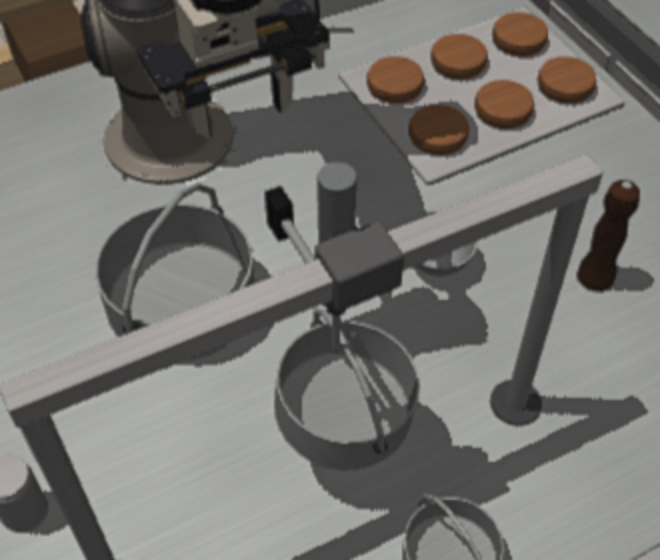

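The pot hangs from the hook by its bail at c7 (345,390), drawn up, with its shadow clear below. I'll wait for any sway to die down and measure the remaining motion.

```bash
for k in 1 2 3 4 5 6 7 8 9 10; do python3 -m creep '[{"translation":[0,0,0],"twist":[0,0,0],"hand":90},{"translation":[0,0,0],"twist":[0,0,0],"hand":90},{"translation":[0,0,0],"twist":[0,0,0],"hand":90},{"translation":[0,0,0],"twist":[0,0,0],"hand":90},{"translation":[0,0,0],"twist":[0,0,0],"hand":90}]' >/dev/null; done
cat > m.py <<'E'
from h import *
g=lambda:cv2.cvtColor(robot.read_camera('scene')[285:345,280:365],cv2.COLOR_BGR2GRAY).astype(np.float32)
p=g();print(robot.observe()['time'])
for _ in range(10):
    q=g();print(np.round(cv2.phaseCorrelate(p,q)[0],3),int((abs(p-q)>20).sum()),end=' ')
E
python3 m.py
```

```text
25.7
[-0.008  0.014] 0 [-0.019  0.007] 0 [ 0.015 -0.032] 0 [0.004 0.013] 0 [-0.018  0.014] 0 [0.015 0.01 ] 0 [-0.017  0.016] 0 [-0.021 -0.003] 0 [-0.014 -0.005] 0 [-0.016  0.008] 0
```

Any movement over 0.5 s is below 0.03 px, so it's still.

```bash
python3 -c "
from h import *
print(robot.observe()['contact_force'].round(2));print(robot.hand_in())"
```

```text
[-0.1   0.69 -0.19]
the job is handed in; nothing more can be done
None
```

The pot is hanging by its bail from the drawn-up hook, and I handed the job in at about 26 s of the 54 s allowed. No verdict was reported.

- **Threading:** I gripped the black block, pulled the hook down to about 110 mm and slid it along until the rod touched the bail with about 2.7 N. The position matched the camera estimate to about 2 mm. I then backed off 2 mm and found no measurable movement of the pot in the image.
- **Lifting:** I let the hook rise slowly. About 7 N of load came on at the expected height, and the grip finished at the same height it had at the start with the hook fully up.
- **Release:** I opened the gripper with no force on it and withdrew. The last picture shows the pot hanging from the hook, with the other things on the counter in place. Image motion stayed under 0.03 px over 0.5 s, and wrist force was about 0 N.

Two measurements disagreed: one sighting of the bail between the two cameras was 15 mm apart, so I relied on the top view and on touch. Hook height and pot tilt at the end were judged from arm readings and the picture, not measured directly.

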